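# Copy a rock slab's corner angle to the trim saw's fence with a sliding bevel

### The job

Take the angle of the rock slab that lies by itself on the bench: push the sliding bevel home on the left-hand corner of the slab's robot-facing sawn face, so that the stock lies flat on that face and the blade flat along the other face, then press the bevel's cam lever fully down to lock it there. Carry the locked bevel to the trim saw, lay its stock flat against the front lip of the saw's table and slide it along the lip until its blade has swung the pivoting fence round and the fence lies flush along the whole blade; leave it lying there, still locked. Do not knock the dropper bottle, the rock core or the hammer.

Things in the scene. Friction and masses are not known exactly. Their poses are not given: they have to be found in the camera images.
- bevel: sliding bevel lying flat, 0.4 kg: aluminium stock, wooden grip rib on top, steel blade hinged at one end. Origin: on the blade's pivot axis at the underside; x along the stock to its tail, z up, y to the blade's side. Stock 28 mm wide (faces at y = 14 and -14), 16 mm high, x = -14 to 175 mm; up to x = 30 it is a head at heights 8 to 16 mm with the blade under it, cheeks up to 30 mm at the pivot
- bevel_grip (a point): point in the grip rib to hold the bevel by, near its balance point: x = 100, y = 0, z = 34 mm of the bevel. The rib is 16 mm wide, x = 66 to 172 mm, heights 16 to 42 mm: fingers that hold it stay above the slab, lip and fence, which are all 14 mm high
- blade (a joint): angle in rad between the stock's x and the blade, counter-clockwise from above; 0.75 to 1.0 at the start, limits 0.6 and 2.3. Unlocked, it swings with about 0.03 N m of friction and stays where it is left; locked, it holds about 0.2 N m, so slide the locked bevel gently and stop at the first firm resistance (some 4 N)
- blade_tip (a point): end of the blade, 140 mm from the pivot, on its centre line; x points along the blade away from the pivot. The blade is a straight steel strip, edges 10 mm either side of the centre line, 8 mm thick, its underside level with the stock's. With the bevel let go on the corner, fingers pushing the blade's outer edge (about 14 N, first near the pivot, then farther out) drive both edges home
- lock (a joint): the bevel's cam lever, a dark steel bar 16 mm wide, 6 mm thick, reaching 50 mm from a horizontal axis 23 mm above the pivot, towards the rib. 0: raised 0.87 rad (end about 63 mm high), blade free. 0.87: flat along the stock (top 26 mm high), blade locked. It takes 15 to 20 N down near its end and stays where it is left; follow its end's arc on the way down, or the bevel is dragged along
- slab_a: rock slab 14 mm thick, about 90 mm across, stuck to the bench with wax, immovable. Origin: bench level under the corner to measure. x along the straight sawn face (85 mm long, faces the robot), y into the slab. The second straight face (88 mm) leaves the corner at an angle of 65 to 105 degrees from x, counter-clockwise from above, to be found with the bevel. It may be the lone slab or lie on the cork mat
- slab_b: rock slab of another shape and angle, otherwise as slab_a. Of slab_a, slab_b and slab_c one lies alone on the bench, left of the middle: it is the one to measure. The other two lie on the cork mat
- slab_c: rock slab of another shape and angle, otherwise as slab_a
- mat: thin flat cork mat 170 x 330 mm on the bench, farther from the robot, on which the two other slabs lie. Origin: its centre
- saw: small rock trim saw (fixed) on the robot's right. Origin: bench level under the middle, x away from the robot, y to the left. Table top 90 mm above the bench, x = -135 to 135, y = -290 to 220 mm. The saw disc and its white hood (up to 195 mm above the bench, y = -197 to -233 mm, x = -40 to 130 mm) are near the right-hand end
- lip (a point): on the inner face (towards the saw's +x) of the front lip, a fixed straight steel bar 14 mm high along the saw's y, from y = -150 to 210 mm. This point is at table top height, x = -110, y = 30 mm of the saw
- fence_pivot (a point): pivot axis of the fence at table top height: x = -74, y = 170 mm of the saw, 36 mm inside the lip's inner face, so that the 28 mm wide stock passes between fence and lip
- fence (a joint): swinging fence of the saw; angle in rad from the lip's rightward direction (the saw's -y), counter-clockwise from above; pi/2 is straight away from the lip. 0.8 to 1.05 at the start: it leans to the right over the table, by less than any slab's angle. Turns with about 0.03 N m of friction, stays where it is left; range 0.7 to 2.2
- fence_tip (a point): end of the fence bar, 130 mm from its pivot, on its centre line; x along the bar away from the pivot. Dark steel bar, faces 6 mm either side of that line, 14 mm high. A bevel on the lip with its tail to the right meets the fence from the right; slid left, its blade pushes the fence round until the fence lies along the blade and its pivot stops the bevel
- dropper: amber dropper bottle, 44 mm across and 85 mm high, a bystander. Origin: centre of its underside
- core: piece of drill core lying on the bench, 38 mm in diameter, 85 mm long, a bystander. Origin: under its middle
- hammer: geologist's hammer, 285 mm long and 25 mm high, a bystander. Origin in its handle
Mind the look-alikes: they are no part of the job. Of the things shaped like the bevel, the aluminium one is meant. What is shaped like the slab_a but orange is not meant.

How it is judged:
By the outcome, as a careful person would: the job done as asked, in the order asked, and still so for the second after the job is handed in, with the robot touching nothing.
It also fails if it takes over 72 s, if anything falls off the work surface, if the arm or the gripper's body presses on something with over 40 N, if the wrist force passes 120 N, or if a joint passes its speed limit or range.

### The arm

A 6-joint arm with a two-finger parallel gripper is mounted at the origin on the work surface. World frame = base frame: x ahead of the robot, y to its left, z up, the work surface at z = 0. Lengths are in m, angles in rad, forces in N, time in s.
With the tool pointing down it reaches from about 0.275 to 0.85 m from the base axis. Payload 19 kg.
Tool frame: the origin (TCP) lies midway between the tips of the shut fingers; the grasp point (between the pads) lies grasp_offset behind it (grasp_offset is the distance from the TCP to the grasp point, in m); z points along the fingers, y is the line along which they close (so a half turn about z gives the same grasp; the last joint's range is limited). The gripper opens to 85 mm and grips with 20 to 120 N. Pads are 22 mm wide; open, the fingers measure 114 mm over their backs; the gripper's body (76 mm by 85 mm) begins 54 mm behind the grasp point. The pads swing forward as they close: fully open they stand 13 mm farther back than shut.
Start: joints at [-1.356, 0.15, 1.437, -0, 1.554, -0.134], TCP at [0.196, -0.54, 0.231] pointing down, gripper open.
Joint ranges: [-2.8, 2.8], [-0.68, 2.1], [0.12, 2.68], [-1.39, 4.53], [0.16, 2.79], [-2.81, 2.81]. Speed limits (rad/s): [1.89, 1.89, 2.22, 3.01, 3.01, 3.01].

### API

Orientations are given as a rotation vector (axis times angle).
In Python, from bench import read_state, camera, camera_info, job_done, grasp_offset gives the robot as it stands.
- The arm moves only by the tool arm_command, never from a script. Its argument "targets" is a list of rows, each a list of 3 entries, a list of its own where there are three numbers: the shift along the tool's x, y, z in mm, then the turn, a rotation vector about the tool's x, y, z in rad, then the opening, from 0 (shut) to 1 (fully open). A call has 1 to 5 rows; each row is the pose to reach, as a shift and turn from the pose commanded when the call began, along the tool's axes at that moment; what a row does not reach only later rows make up. A row lasts 1/8 s, in which the tool goes at most 62.5 mm and 10.7 degrees, less where a joint would pass 70% of its speed; a pose out of reach is approached as far as the arm can. A call with a gripper value outside its range is refused whole. The fingers move at their own pace and stop on an object; "squeeze" is the grip in N (left out, the last holds). Time passes only in rows, so rows that repeat a pose let the fingers close. It gives the time, the measured TCP pose, the force, the opening and the grip force at its end, in the units of the state.
- read_state(): the state, without advancing time (a new reading comes with each control period).
- camera(name): name is "scene" or "top"; returns the picture (420x560x3 uint8, blue, green, red); there is no depth.
- camera_info(name): a dict with "intrinsics" (3x3 intrinsics, pixels), "k1" (the pictures are not rectified: a ray, as slopes to the right and down, at radius r is drawn at 1 + k1 r^2 times it, then the intrinsics apply), "extrinsics" (4x4, takes a point from world to camera coordinates). Camera axes: x right, y down, z forward; pixel columns grow to the right and rows downward; lengths in m; the calibration is good to about 2 mm. A picture is of the moment at which its call begins. camera_info takes no time and is no camera call.
- job_done(): hands the job in; it is judged then, once.
The state is a dict: "clock": time; "joints": joint angles; "qd": joint speeds; "effort": joint torques, N m; "tcp_pos": TCP position; "tool_rot": TCP orientation; "force": force on the tool from outside, world axes, zero at the start; "ft_torque": the same for the moment, N m; "opening": opening from 0.0 (shut) to 1.0 (fully open); "grip_force": force on a finger pad.
Only numpy, scipy, OpenCV 4.12 (cv2) and the standard library are available. Lean on these libraries where they do the work, as an engineer would, in place of code of your own. Each camera call takes 0.05 s, during which the arm holds its last target. There are 200 camera calls.

## Working session

There is one attempt and no reset: what is moved stays moved. The work goes in short steps, Python scripts to look and compute and a tool call to move; the robot and the scene stay as the last step left them, time stands still between calls to the robot, and variables do not carry over. Pictures are saved under pics/ and viewed, at most 10 in all, crops included, and the job is handed in when it is done.

Besides the shell and the picture viewer there is one more tool, called after "Request:" as name([rows], argument=value, ...), one row to a line, values as JSON. arm_command: Moves the arm, as the interface text tells. Its arguments: {"type":"object","properties":{"targets":{"type":"array"},"squeeze":{"type":"number"}},"required":["targets"]}

```bash
ls; mkdir -p pics; cat > h.py <<'E'
import numpy as np, cv2
from bench import *
from scipy.spatial.transform import Rotation as R
def und(name,uv):
    c=camera_info(name);K=np.array(c["intrinsics"]);k=c["k1"]
    return cv2.undistortPoints(np.array(uv,float).reshape(-1,1,2),K,np.array([k,0,0,0,0.]))[:,0],np.array(c["extrinsics"])
def px2w(name,uv,z):
    s,T=und(name,uv);Rm=T[:3,:3];o=-Rm.T@T[:3,3]
    d=np.c_[s,np.ones(len(s))]@Rm
    z=np.broadcast_to(z,len(s))
    return o+d*((z-o[2])/d[:,2])[:,None]
def w2px(name,p):
    c=camera_info(name);T=np.array(c["extrinsics"])
    return cv2.projectPoints(np.array(p,float).reshape(-1,1,3),cv2.Rodrigues(T[:3,:3])[0],T[:3,3],np.array(c["intrinsics"]),np.array([c["k1"],0,0,0,0.]))[0][:,0]
def crop(name,f,u0,v0,u1,v1,s,img=None):
    im=camera(name) if img is None else img
    cv2.imwrite(f,cv2.resize(im[v0:v1,u0:u1],None,fx=s,fy=s,interpolation=cv2.INTER_CUBIC))
E
python3 - <<'E'
from h import *
s=read_state();print(s,grasp_offset)
for n in("top","scene"):
    im=camera(n);cv2.imwrite(f"pics/{n}0.png",im);c=camera_info(n);T=np.array(c["extrinsics"]);print(n,c["intrinsics"],c["k1"],-T[:3,:3].T@T[:3,3],T[:3,:3])
a=cv2.imread("pics/top0.png")
cv2.imwrite("pics/top0b.png",cv2.resize(a,(800,600),interpolation=cv2.INTER_CUBIC))
E
```

```text
pics
{'clock': 0.0, 'joints': array([-1.35600619e+00,  1.50986413e-01,  1.43802342e+00,  8.20265575e-06,
        1.55380558e+00, -1.33996516e-01]), 'qd': array([-5.42342945e-04,  7.09667794e-04,  5.92770056e-04,  2.24616393e-03,
        8.28519091e-05, -2.23092679e-03]), 'effort': array([-1.55831312e-03, -7.13057828e+01, -5.70865059e+01, -3.41692430e-04,
        8.99539387e-03,  7.55692383e-06]), 'tcp_pos': array([ 0.19644351, -0.54014043,  0.23067902]), 'tool_rot': array([-3.09273741e+00, -5.44887660e-01,  6.46719909e-05]), 'force': array([-0.36121137, -0.69732543, -0.34211629]), 'ft_torque': array([-0.03021819, -0.01530603, -0.01277604]), 'grip_force': 0.0, 'opening': 0.999441139594088} 0.0187
top [[478.2430072    0.         276.43801406]
 [  0.         478.2430072  209.56203997]
 [  0.           0.           1.        ]] -0.021496366237336723 [0.2936086  0.00181101 1.58536351] [[ 7.79232073e-04 -9.99973034e-01 -7.30229579e-03]
 [-9.90873694e-01  2.12186891e-04 -1.34793462e-01]
 [ 1.34791377e-01  7.34068819e-03 -9.90846809e-01]]
scene [[443.17256822   0.         281.06670737]
 [  0.         443.17256822 213.89892433]
 [  0.           0.           1.        ]] 0.013015844793659853 [ 1.04893615 -0.46097978  1.13108389] [[ 0.6296054   0.77690559  0.00383988]
 [ 0.6347451  -0.51153581 -0.579163  ]
 [-0.44799073  0.3670815  -0.81520272]]
```

View pics/top0b.png

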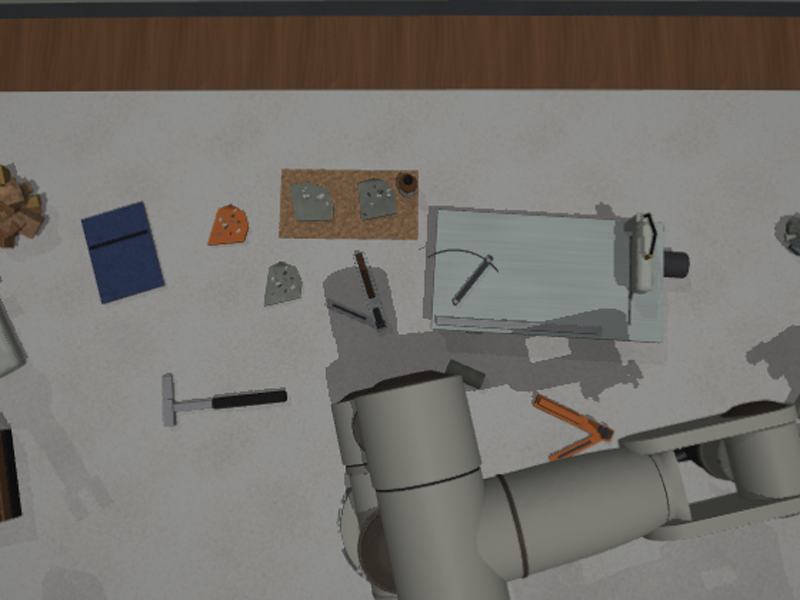

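View pics/scene0.png

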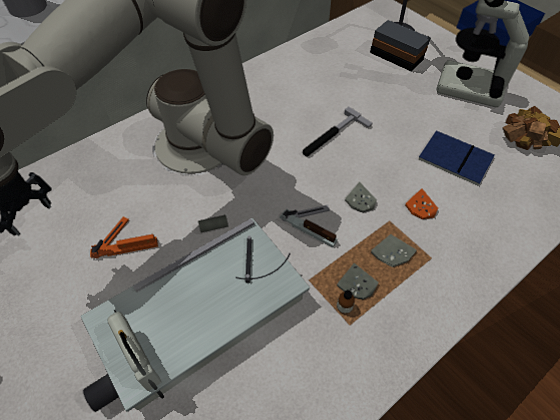

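```bash
python3 - <<'E'
from h import *
a=cv2.imread("pics/top0.png");b=cv2.imread("pics/scene0.png")
crop(0,"pics/c1.png",180,172,280,236,8,a*1)
crop(0,"pics/c2.png",270,170,390,255,6.6,b)
E
```

```text
(no output)
```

View pics/c1.png

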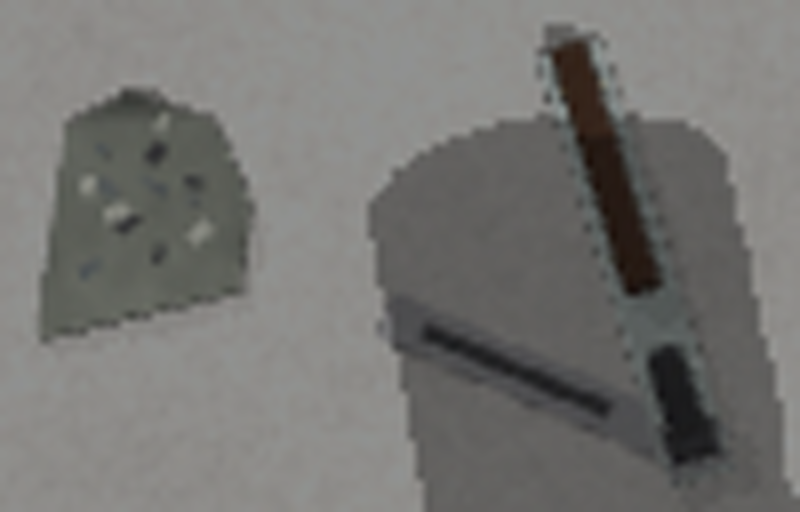

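View pics/c2.png

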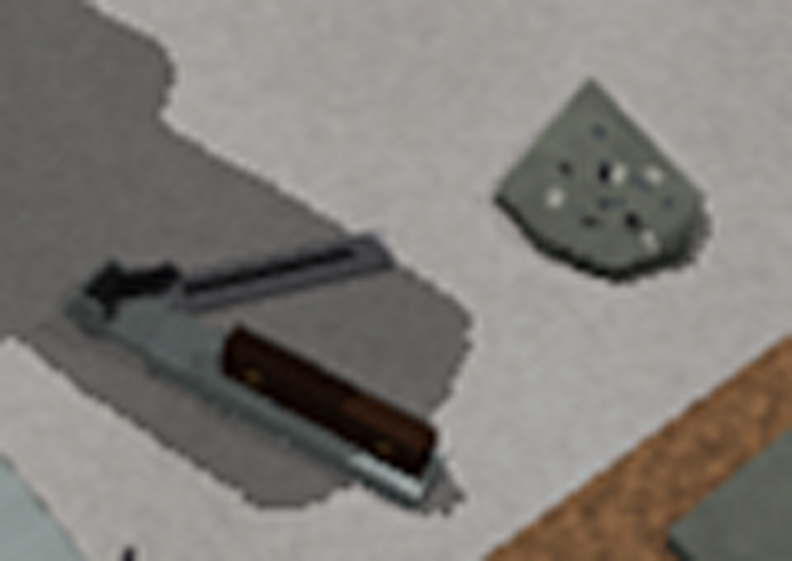

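```bash
python3 - <<'E'
from h import *
np.set_printoptions(precision=4,suppress=True)
t=lambda L,z:px2w("top",np.array(L)/8.+[180-.44,172-.44],z)[:,:2]
s=lambda L,z:px2w("scene",np.array(L)/6.6+[270-.42,170-.42],z)[:,:2]
print("slab corner",t([(42,342)],0),s([(590,78)],.014))
print("front R",t([(245,292)],0),s([(495,198)],.014))
print("left far",t([(67,122)],.014),s([(708,198)],.014))
def dirn(p):d=p[1]-p[0];return np.degrees(np.arctan2(d[1],d[0])),np.hypot(*d)
rt=t([(645,290),(568,44)],.042);print("rib T",rt,dirn(rt))
rs=s([(230,345),(425,452)],.042);print("rib S",rs,dirn(rs))
print("stock tail T",t([(550,85),(610,70)],.016))
bt=t([(388,325),(640,430)],.008);print("blade T",bt,dirn(bt))
bs=s([(378,247),(190,297)],.008);print("blade S",bs,dirn(bs))
E
```

```text
slab corner [[0.4933 0.3204]] [[0.4935 0.3219]]
front R [[0.5144 0.2356]] [[0.518  0.2336]]
left far [[0.5842 0.3096]] [[0.5821 0.3132]]
rib T [[0.5093 0.0662]
 [0.6115 0.0984]] (np.float64(17.50997183829207), np.float64(0.1070969506144664))
rib S [[0.5166 0.0653]
 [0.6137 0.0948]] (np.float64(16.93437351996863), np.float64(0.10142464349715392))
stock tail T [[0.5994 0.1075]
 [0.6057 0.0824]]
blade T [[0.4994 0.1746]
 [0.4555 0.0694]] (np.float64(-112.65509793608125), np.float64(0.11395287221690417))
blade S [[0.5014 0.1736]
 [0.4675 0.0849]] (np.float64(-110.9555583625345), np.float64(0.09492077513497998))
```

```bash
cat >> h.py <<'E'
np.set_printoptions(precision=4,suppress=True)
def go(p,yaw,tilt=None):
    """shift mm, turn for tool down with tool-y at yaw deg (mod 180 nearest)"""
    s=read_state();R0=R.from_rotvec(s["tool_rot"]).as_matrix();best=None
    for k in(0,180):
        y=np.radians(yaw+k);Y=np.array([np.cos(y),np.sin(y),0]);Z=np.array([0,0,-1.]);M=np.c_[np.cross(Y,Z),Y,Z]
        rv=R.from_matrix(R0.T@M).as_rotvec()
        print("shift",R0.T@(np.array(p)-s["tcp_pos"])*1000,"turn",rv,"q",s["joints"][[0,5]])
    return
def st():
    s=read_state();R0=R.from_rotvec(s["tool_rot"]).as_matrix()
    print("t",s["clock"],"tcp",s["tcp_pos"],"toolx",R0[:,0],"y",R0[:,1],"F",s["force"],"M",s["ft_torque"],"op",s["opening"],s["grip_force"])
E
python3 - <<'E'
from h import *
st();go((.545,.0755,.23),107.2);go((.545,.0755,.10),107.2)
E
```

```text
t 0.1 tcp [ 0.1965 -0.5402  0.2308] toolx [0.9398 0.3418 0.0002] y [ 0.3418 -0.9398 -0.0011] F [-0.0885  0.1882 -0.6381] M [ 0.0186 -0.0209 -0.0277] op 0.997274774981439 0.0
shift [ 537.9534 -459.4803    1.3392] turn [ 0.0002 -0.0017 -3.093 ] q [-1.356 -0.134]
shift [ 537.9534 -459.4803    1.3392] turn [-0.0011 -0.0001  0.0486] q [-1.356 -0.134]
shift [ 537.9309 -459.3418  131.3391] turn [ 0.0002 -0.0017 -3.093 ] q [-1.356 -0.134]
shift [ 537.9309 -459.3418  131.3391] turn [-0.0011 -0.0001  0.0486] q [-1.356 -0.134]
```

Request:
arm_command([
  [[60,-51,0],[0,0,0],1],
  [[110,-94,0],[0,0,0],1],
  [[155,-132,0],[0,0,0],1],
  [[200,-171,0],[0,0,0],1],
  [[238,-203,0],[0,0,0],1],
])

```text
clock: 0.72
tcp_pos: [0.3511, -0.2666, 0.2312]
tool_rot: [-3.094, -0.544, -0.0]
force: [0.6, 0.0, 0.4]
opening: 1.003
grip_force: 0.0
```

Request:
arm_command([
  [[60,-51,0],[0,0,0],1],
  [[110,-94,0],[0,0,0],1],
  [[155,-132,0],[0,0,0],1],
  [[200,-171,0],[0,0,0],1],
  [[238,-203,0],[0,0,0],1],
])

```text
clock: 1.35
tcp_pos: [0.5053, 0.0055, 0.2313]
tool_rot: [3.094, 0.545, 0.0]
force: [0.3, -0.4, 0.3]
opening: 0.999
grip_force: 0.0
```

Request:
arm_command([
  [[40,-33,0],[0,0,-0.18],1],
  [[62,-53,0],[0,0,-0.36],1],
  [[62,-53,0],[0,0,-0.54],1],
  [[62,-53,0],[0,0,-0.72],1],
  [[62,-53,0],[0,0,-0.9],1],
])

```text
clock: 1.98
tcp_pos: [0.5448, 0.0745, 0.2309]
tool_rot: [-2.543, -1.844, 0.001]
force: [-0.5, 0.4, 0.2]
opening: 1.002
grip_force: 0.0
```

Request:
arm_command([
  [[0,0,0],[0,0,-0.18],1],
  [[0,0,0],[0,0,-0.36],1],
  [[0,0,0],[0,0,-0.54],1],
  [[0,0,0],[0,0,-0.72],1],
  [[0,0,0],[0,0,-0.9],1],
])

```text
clock: 2.6
tcp_pos: [0.5448, 0.0743, 0.231]
tool_rot: [-1.488, -2.766, 0.0]
force: [0.5, 0.2, 0.0]
opening: 1.002
grip_force: 0.0
```

Request:
arm_command([
  [[0,0,0],[0,0,-0.18],1],
  [[0,0,0],[0,0,-0.36],1],
  [[0,0,0],[0,0,-0.54],1],
  [[0,0,0],[0,0,-0.72],1],
  [[0,0,0],[0,0,-0.9],1],
])

```text
clock: 3.22
tcp_pos: [0.5448, 0.0743, 0.231]
tool_rot: [-0.136, -3.138, -0.0]
force: [-0.9, -0.0, -0.0]
opening: 1.003
grip_force: 0.0
```

Request:
arm_command([
  [[0,-1,50],[0,0,-0.18],1],
  [[0,-1,100],[0,0,-0.36],0.8],
  [[0,-1,150],[0,0,-0.393],0.6],
  [[0,-1,195],[0,0,-0.393],0.6],
  [[0,-1,211],[0,0,-0.393],0.6],
])

```text
clock: 3.85
tcp_pos: [0.5434, 0.0734, 0.0179]
tool_rot: [0.469, -3.103, -0.001]
force: [0.6, 0.1, 0.4]
opening: 0.6
grip_force: 0.0
```

Request:
arm_command([
  [[0,0,0],[0,0,0],0.3],
  [[0,0,0],[0,0,0],0],
  [[0,0,0],[0,0,0],0],
  [[0,0,0],[0,0,0],0],
  [[0,0,0],[0,0,0],0],
], squeeze=60)

```text
clock: 4.47
tcp_pos: [0.546, 0.0734, 0.0223]
tool_rot: [-0.469, 3.103, -0.001]
force: [-0.7, 1.0, 7.9]
opening: 0.172
grip_force: 60.3
```

```bash
python3 - <<'E'
from h import *
st()
E
```

```text
t 4.475 tcp [0.546  0.0734 0.0223] toolx [-0.9552 -0.2958 -0.0031] y [-0.2958  0.9552 -0.0008] F [-0.653   1.0016  7.9435] M [ 0.1444 -0.0246  0.0111] op 0.17180596288048375 60.28838753700256
```

Request:
arm_command([
  [[0,0,-25],[0,0,0],0],
  [[0,0,-50],[0,0,0],0],
  [[-1,55,-60],[0,0,0.17],0],
  [[-2,110,-60],[0,0,0.34],0],
  [[-3,165,-60],[0,0,0.51],0],
])

```text
clock: 5.1
tcp_pos: [0.5, 0.2292, 0.0816]
tool_rot: [0.317, 3.124, 0.001]
force: [0.8, 0.4, -3.7]
opening: 0.171
grip_force: 59.4
```

Request:
arm_command([
  [[25,45,0],[0,0,0.17],0],
  [[25,46,0],[0,0,0.34],0],
  [[25,46,0],[0,0,0.51],0],
  [[25,46,0],[0,0,0.68],0],
  [[25,46,0],[0,0,0.8],0],
])

```text
clock: 5.72
tcp_pos: [0.4849, 0.2778, 0.0812]
tool_rot: [1.507, 2.756, 0.001]
force: [0.9, -0.0, -4.0]
opening: 0.172
grip_force: 59.5
```

Request:
arm_command([
  [[0,0,0],[0,0,0.16],0],
  [[0,0,0],[0,0,0.306],0],
  [[0,0,0],[0,0,0.306],0],
  [[0,0,20],[0,0,0.306],0],
  [[0,0,40],[0,0,0.306],0],
])

```text
clock: 6.35
tcp_pos: [0.485, 0.2778, 0.0405]
tool_rot: [1.899, 2.502, 0.001]
force: [-0.2, 0.8, -4.1]
opening: 0.171
grip_force: 59.5
```

```bash
python3 - <<'E'
from h import *
st()
a=camera("top");b=camera("scene");cv2.imwrite("pics/top1.png",a);cv2.imwrite("pics/scene1.png",b)
A=cv2.resize(a[165:245,150:270],None,fx=4.5,fy=4.5,interpolation=cv2.INTER_CUBIC)
B=cv2.resize(b[140:240,300:420],None,fx=4,fy=4,interpolation=cv2.INTER_CUBIC)
# stack: saw overview of top next
cv2.imwrite("pics/m1.png",cv2.resize(a[165:245,150:270],None,fx=6.5,fy=6.5,interpolation=cv2.INTER_CUBIC))
cv2.imwrite("pics/saw.png",cv2.resize(a[138:242,295:470],None,fx=4.5,fy=4.5,interpolation=cv2.INTER_CUBIC))
E
```

```text
t 6.35 tcp [0.485  0.2778 0.0405] toolx [-0.2693  0.9631  0.0001] y [0.9631 0.2693 0.0011] F [-0.1861  0.8167 -4.1176] M [-0.1778 -0.0324  0.0397] op 0.17089619804123354 59.515880942344666
```

View pics/m1.png

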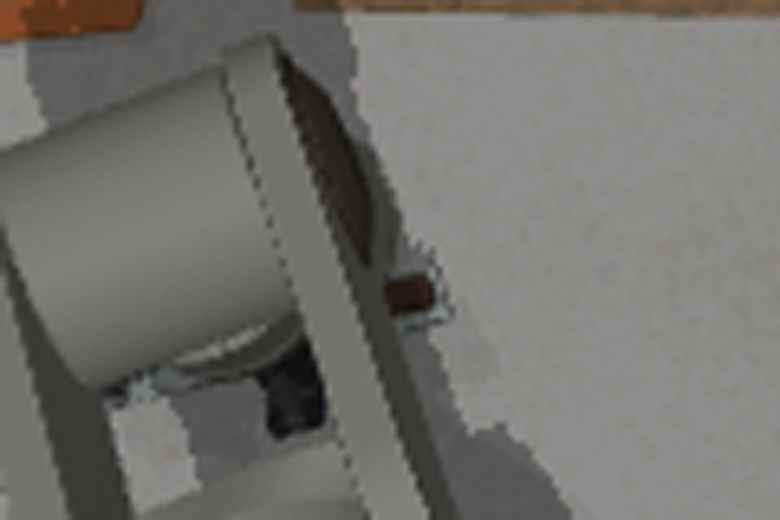

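```bash
python3 - <<'E'
from h import *
print(w2px("scene",[(.4934,.3212,0.014),(.52,.235,0.014),(.485,.2778,.05)]))
b=cv2.imread("pics/scene1.png")
crop(0,"pics/m2.png",290,130,420,225,6.1,b)
E
```

```text
[[358.7988 181.4838]
 [345.33   199.7495]
 [348.825  179.2728]]
```

View pics/m2.png

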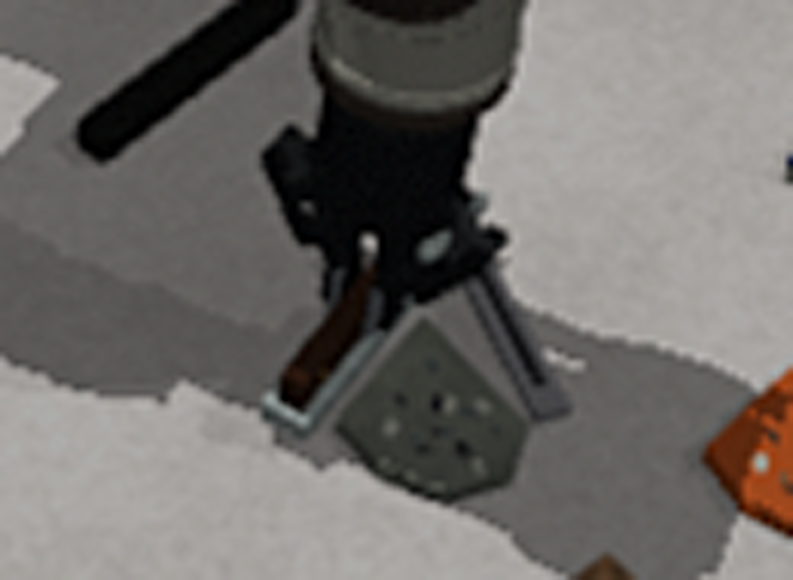

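View pics/saw.png

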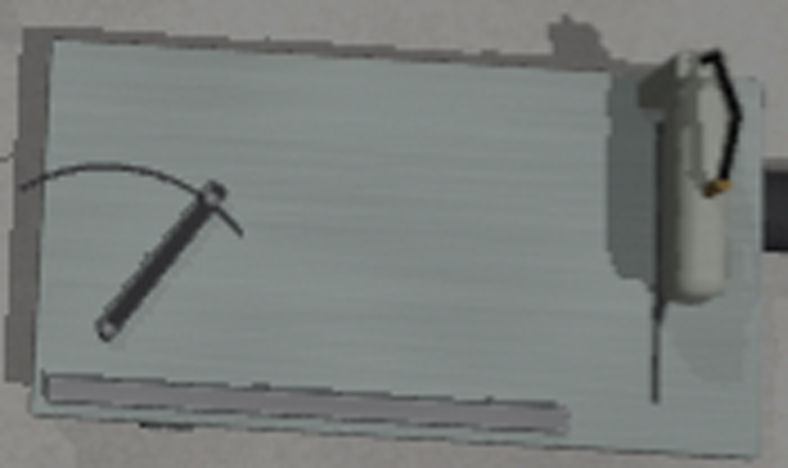

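Request:
arm_command([
  [[12,-1,0],[0,0,0.017],0],
  [[12,-1,14],[0,0,0.017],0],
  [[12,-1,17],[0,0,0.017],0],
])

```text
clock: 6.82
tcp_pos: [0.4802, 0.2887, 0.0225]
tool_rot: [-1.923, -2.483, 0.002]
force: [1.6, -1.0, -3.6]
opening: 0.171
grip_force: 59.6
```

Request:
arm_command([
  [[-12,0,0],[0,0,0],0],
  [[-24,0,0],[0,0,0],0],
  [[-34,0,0],[0,0,0],0],
  [[-42,0,0],[0,0,0],0],
])

```text
clock: 7.32
tcp_pos: [0.4914, 0.2475, 0.0235]
tool_rot: [1.926, 2.482, 0.0]
force: [-0.7, 0.4, -3.3]
opening: 0.168
grip_force: 59.6
```

Request:
arm_command([
  [[0,2,0],[0,0,0],0],
  [[0,4,0],[0,0,0],0],
  [[0,5,0],[0,0,0],0],
])

```text
clock: 7.7
tcp_pos: [0.4956, 0.2498, 0.0232]
tool_rot: [-1.925, -2.482, 0.001]
force: [-6.1, -2.9, 0.5]
opening: 0.175
grip_force: 60.1
```

```bash
python3 - <<'E'
from h import *
st()
E
```

```text
t 7.7 tcp [0.4956 0.2498 0.0232] toolx [-0.2489  0.9685  0.    ] y [ 0.9685  0.2489 -0.001 ] F [-6.0764 -2.9475  0.5106] M [-0.5859  1.2281 -0.0837] op 0.17514679060592397 60.13489007949829
```

Request:
arm_command([
  [[-3,-1,0],[0,0,0],0],
  [[-6,-1,0],[0,0,0],0],
  [[-9,-1,0],[0,0,0],0],
  [[-11,-1,0],[0,0,0],0],
])

```text
clock: 8.2
tcp_pos: [0.4978, 0.2385, 0.0234]
tool_rot: [-1.926, -2.482, -0.0]
force: [-0.3, -0.1, -3.9]
opening: 0.168
grip_force: 59.5
```

Request:
arm_command([
  [[-1,0,0],[0,0,0],0],
  [[-2,0,0],[0,0,0],0],
  [[-2,0,0],[0,0,0],0],
])

```text
clock: 8.57
tcp_pos: [0.4982, 0.2368, 0.0233]
tool_rot: [-1.926, -2.482, -0.0]
force: [-0.0, 0.3, -4.1]
opening: 0.169
grip_force: 59.6
```

```bash
python3 - <<'E'
from h import *
st()
E
```

```text
t 8.575 tcp [0.4982 0.2368 0.0233] toolx [-0.2486  0.9686  0.0001] y [ 0.9686  0.2486 -0.    ] F [-0.0343  0.2586 -4.0721] M [-0.208   0.0216  0.0269] op 0.16938807529659133 59.5831435918808
```

Request:
arm_command([
  [[-1,0,0.5],[0,0,0],0],
  [[-2,0,1],[0,0,0],0],
  [[-3,0,1],[0,0,0],0],
])

```text
clock: 8.95
tcp_pos: [0.4989, 0.234, 0.0224]
tool_rot: [-1.925, -2.482, -0.0]
force: [-0.7, 2.8, -2.0]
opening: 0.167
grip_force: 59.8
```

Request:
arm_command([
  [[-1,0,0],[0,0,0],0],
  [[-2,0,0],[0,0,0],0],
])

```text
clock: 9.2
tcp_pos: [0.4994, 0.232, 0.0224]
tool_rot: [-1.925, -2.482, -0.0]
force: [-1.2, 3.0, -1.9]
opening: 0.174
grip_force: 59.9
```

Request:
arm_command([
  [[-1,0,0],[0,0,0],0],
  [[-2,0,0],[0,0,0],0],
])

```text
clock: 9.45
tcp_pos: [0.4999, 0.23, 0.0224]
tool_rot: [-1.925, -2.482, -0.0]
force: [-2.1, 4.0, -1.6]
opening: 0.174
grip_force: 59.9
```

Request:
arm_command([
  [[-1,0,0],[0,0,0],0],
  [[-2,0,0],[0,0,0],0],
])

```text
clock: 9.7
tcp_pos: [0.5004, 0.228, 0.0224]
tool_rot: [-1.925, -2.482, -0.0]
force: [-1.8, 4.0, -0.3]
opening: 0.172
grip_force: 60.0
```

Request:
arm_command([
  [[-1,0,0],[0,0,0],0],
  [[-2,0,0],[0,0,0],0],
])

```text
clock: 9.95
tcp_pos: [0.5008, 0.2261, 0.0223]
tool_rot: [-1.925, -2.482, 0.0]
force: [-2.0, 4.2, 0.1]
opening: 0.17
grip_force: 60.0
```

```bash
python3 - <<'E'
from h import *
st()
b=camera("scene");cv2.imwrite("pics/scene2.png",b)
crop(0,"pics/m3.png",300,140,400,215,8,b)
E
```

```text
t 9.95 tcp [0.5008 0.2261 0.0223] toolx [-0.2487  0.9686  0.0001] y [ 0.9686  0.2487 -0.0002] F [-1.9951  4.1868  0.0801] M [0.4085 0.4326 0.2316] op 0.17023179844433411 59.98860776424408
```

View pics/m3.png

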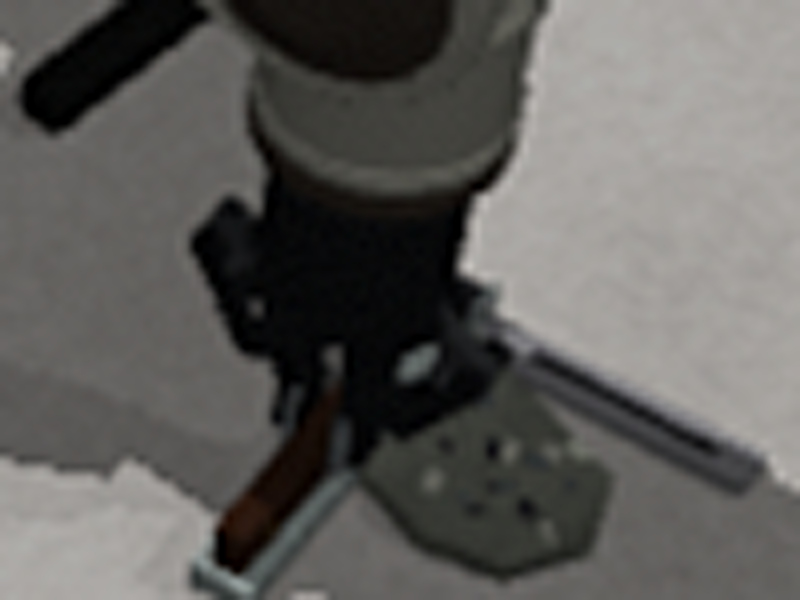

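Request:
arm_command([
  [[3,0,0],[0,0,0],0],
  [[6,0,0],[0,0,0],0],
  [[8,0,0],[0,0,0],0],
])

```text
clock: 10.38
tcp_pos: [0.4989, 0.234, 0.0223]
tool_rot: [1.925, 2.482, -0.0]
force: [0.8, -1.2, -2.2]
opening: 0.173
grip_force: 59.7
```

Request:
arm_command([
  [[0,1,0],[0,0,0],0],
  [[0,2,0],[0,0,0],0],
  [[0,2,0],[0,0,0],0],
])

```text
clock: 10.75
tcp_pos: [0.4994, 0.2343, 0.0223]
tool_rot: [-1.924, -2.481, 0.004]
force: [-14.8, -1.7, 9.0]
opening: 0.172
grip_force: 61.3
```

```bash
python3 - <<'E'
from h import *
st()
E
```

```text
t 10.75 tcp [0.4994 0.2343 0.0223] toolx [-0.2489  0.9685  0.0003] y [ 0.9685  0.2489 -0.0032] F [-14.7568  -1.7219   8.9668] M [-0.5856  2.2607  0.033 ] op 0.17157207548641684 61.252318024635315
```

Request:
arm_command([
  [[0,-1,0],[0,0,0.01],0],
  [[0,-1,0],[0,0,0.02],0],
  [[0,-1,0],[0,0,0.02],0],
])

```text
clock: 11.12
tcp_pos: [0.4993, 0.2343, 0.0223]
tool_rot: [-1.949, -2.463, 0.001]
force: [-7.3, 1.3, 1.4]
opening: 0.174
grip_force: 60.6
```

```bash
python3 - <<'E'
from h import *
st()
E
```

```text
t 11.125 tcp [0.4993 0.2343 0.0223] toolx [-0.2297  0.9733  0.0003] y [ 0.9733  0.2297 -0.0012] F [-7.2825  1.3027  1.3579] M [-0.057   1.1343  0.666 ] op 0.17372993231954445 60.583062171936035
```

Request:
arm_command([
  [[0,0,0],[0,0,0.01],0],
  [[0,0,0],[0,0,0.02],0],
  [[0,0,0],[0,0,0.02],0],
])

```text
clock: 11.5
tcp_pos: [0.499, 0.2343, 0.0223]
tool_rot: [-1.973, -2.443, 0.002]
force: [-10.3, 0.3, 5.1]
opening: 0.175
grip_force: 62.3
```

```bash
python3 - <<'E'
from h import *
st()
E
```

```text
t 11.5 tcp [0.499  0.2343 0.0223] toolx [-0.2108  0.9775  0.0002] y [ 0.9775  0.2108 -0.0019] F [-10.2638   0.2859   5.1306] M [-0.1102  1.7276  1.2864] op 0.1754840578095488 62.34426140785217
```

Request:
arm_command([
  [[0,0,0],[0,0,-0.015],0],
  [[0,0,0],[0,0,-0.029],0],
  [[0,0,0],[0,0,-0.029],0],
])

```text
clock: 11.88
tcp_pos: [0.4993, 0.2343, 0.0223]
tool_rot: [-1.938, -2.471, 0.001]
force: [-7.4, 1.4, 2.6]
opening: 0.168
grip_force: 60.4
```

```bash
python3 - <<'E'
from h import *
st()
E
```

```text
t 11.875 tcp [0.4993 0.2343 0.0223] toolx [-0.2384  0.9712  0.0004] y [ 0.9712  0.2384 -0.0012] F [-7.3925  1.3621  2.5887] M [-0.0996  1.1733  0.1827] op 0.16780651425754178 60.42679846286774
```

Request:
arm_command([
  [[0,-0.5,0],[0,0,0],0.3],
  [[0,-0.5,0],[0,0,0],0.6],
  [[0,-0.5,0],[0,0,0],0.7],
  [[0,-0.5,-40],[0,0,0],0.7],
  [[0,-0.5,-80],[0,0,0],0.5],
])

```text
clock: 12.5
tcp_pos: [0.4992, 0.2339, 0.1032]
tool_rot: [-1.939, -2.471, 0.001]
force: [0.9, 0.6, 0.2]
opening: 0.508
grip_force: 0.0
```

```bash
python3 - <<'E'
from h import *
st()
E
```

```text
t 12.5 tcp [0.4992 0.2339 0.1032] toolx [-0.2379  0.9713  0.0001] y [ 0.9713  0.2379 -0.0007] F [0.881  0.6441 0.1721] M [-0.0201 -0.0282  0.0132] op 0.508047138962901 0.0
```

```bash
python3 - <<'E'
from h import *
t=px2w("scene",[(300-.44+754/8,140-.44+60)],.008)[0,:2];print(t)
u=np.array([.2384,-.9712]);v=np.array([.9712,.2384])
P=np.array([.5008,.2261])-.1*u;d=t-P;print(np.hypot(*d),np.degrees(np.arctan2(d@v,d@u)))
E
```

```text
[0.6134 0.3594]
0.14118909355128753 91.05755713430904
```

Request:
arm_command([
  [[45,32,0],[0,0,0],0],
  [[90,64,0],[0,0,0],0],
  [[140,100,0],[0,0,0],0],
  [[140,100,50],[0,0,0],0],
  [[140,100,97],[0,0,0],0],
])

```text
clock: 13.12
tcp_pos: [0.5632, 0.3945, 0.0038]
tool_rot: [1.938, 2.472, 0.001]
force: [0.6, -0.3, -0.5]
opening: -0.002
grip_force: 0.0
```

Request:
arm_command([
  [[-8,0,0],[0,0,0],0],
  [[-16,0,0],[0,0,0],0],
  [[-24,0,0],[0,0,0],0],
  [[-32,0,0],[0,0,0],0],
  [[-38,0,0],[0,0,0],0],
])

```text
clock: 13.75
tcp_pos: [0.5724, 0.3564, 0.0056]
tool_rot: [-1.94, -2.471, -0.0]
force: [-1.8, 1.1, 0.1]
opening: -0.001
grip_force: 1.0
```

Request:
arm_command([
  [[-2,0,0],[0,0,0],0],
  [[-4,0,0],[0,0,0],0],
  [[-6,0,0],[0,0,0],0],
])

```text
clock: 14.12
tcp_pos: [0.5736, 0.3512, 0.0054]
tool_rot: [-1.939, -2.472, -0.0]
force: [-3.3, 2.7, 2.9]
opening: 0.002
grip_force: 1.9
```

Request:
arm_command([
  [[-1,0,0],[0,0,0],0],
  [[-2,0,0],[0,0,0],0],
])

```text
clock: 14.38
tcp_pos: [0.5741, 0.3492, 0.0054]
tool_rot: [-1.939, -2.472, -0.0]
force: [-3.4, 3.1, 3.1]
opening: -0.002
grip_force: 2.0
```

Request:
arm_command([
  [[-1,0,0],[0,0,0],0],
  [[-2,0,0],[0,0,0],0],
  [[-3,0,0],[0,0,0],0],
])

```text
clock: 14.75
tcp_pos: [0.5749, 0.3462, 0.0054]
tool_rot: [-1.939, -2.472, -0.0]
force: [-2.7, 2.8, 2.9]
opening: -0.002
grip_force: 2.1
```

Request:
arm_command([
  [[-1,0,0],[0,0,0],0],
  [[-2,0,0],[0,0,0],0],
  [[-2,0,0],[0,0,0],0],
])

```text
clock: 15.12
tcp_pos: [0.5754, 0.3442, 0.0054]
tool_rot: [1.939, 2.472, 0.0]
force: [-2.7, 2.9, 3.0]
opening: -0.001
grip_force: 1.8
```

Request:
arm_command([
  [[-1,0,0],[0,0,0],0],
  [[-2,0,0],[0,0,0],0],
  [[-2,0,0],[0,0,0],0],
])

```text
clock: 15.5
tcp_pos: [0.5757, 0.3427, 0.0054]
tool_rot: [-1.939, -2.471, -0.001]
force: [-4.0, 6.2, 3.1]
opening: -0.0
grip_force: 3.2
```

Request:
arm_command([
  [[-1,0,0],[0,0,0],0],
  [[-2,0,0],[0,0,0],0],
  [[-2,0,0],[0,0,0],0],
])

```text
clock: 15.88
tcp_pos: [0.5763, 0.3417, 0.0058]
tool_rot: [-1.938, -2.471, -0.004]
force: [-2.8, 13.5, 4.4]
opening: 0.001
grip_force: 6.1
```

```bash
python3 - <<'E'
from h import *
st()
E
```

```text
t 15.875 tcp [0.5763 0.3417 0.0058] toolx [-0.2381  0.9712  0.0021] y [0.9712 0.2381 0.0013] F [-2.7896 13.4682  4.4056] M [ 2.2004  0.5385 -0.0819] op 0.0013073691517877873 6.060132521111257
```

Request:
arm_command([
  [[20,0,0],[0,0,0],0],
  [[42,0,0],[0,0,0],0],
  [[42,-30,0],[0,0,0],0],
  [[42,-62,0],[0,0,0],0],
  [[34,-62,0],[0,0,0],0],
])

```text
clock: 16.5
tcp_pos: [0.5059, 0.3596, 0.0052]
tool_rot: [-1.936, -2.473, 0.002]
force: [0.6, 0.0, -0.3]
opening: 0.002
grip_force: 0.0
```

Request:
arm_command([
  [[-3,0,0],[0,0,0],0],
  [[-5,0,0],[0,0,0],0],
  [[-7,0,0],[0,0,0],0],
])

```text
clock: 16.88
tcp_pos: [0.5101, 0.3519, 0.0052]
tool_rot: [-1.94, -2.471, -0.0]
force: [-0.5, 2.5, 0.7]
opening: -0.002
grip_force: 0.8
```

Request:
arm_command([
  [[-1,0,0],[0,0,0],0],
  [[-2,0,0],[0,0,0],0],
])

```text
clock: 17.12
tcp_pos: [0.5102, 0.3502, 0.0054]
tool_rot: [-1.939, -2.471, -0.001]
force: [-1.2, 4.8, 1.0]
opening: 0.001
grip_force: 2.1
```

Request:
arm_command([
  [[-1,0,0],[0,0,0],0],
  [[-2,0,0],[0,0,0],0],
  [[-2,0,0],[0,0,0],0],
])

```text
clock: 17.5
tcp_pos: [0.5107, 0.349, 0.0058]
tool_rot: [-1.939, -2.471, -0.003]
force: [-1.5, 10.6, 2.4]
opening: 0.0
grip_force: 4.8
```

Request:
arm_command([
  [[-1,0,0],[0,0,0],0],
  [[-1,0,0],[0,0,0],0],
])

```text
clock: 17.75
tcp_pos: [0.511, 0.3486, 0.006]
tool_rot: [-1.938, -2.471, -0.005]
force: [-2.4, 15.0, 3.3]
opening: 0.001
grip_force: 6.4
```

Request:
arm_command([
  [[10,0,0],[0,0,0],0],
  [[10,40,0],[0,0,0],0],
  [[5,66,0],[0,0,0],0],
  [[-10,66,0],[0,0,0],0],
  [[-19,66,0],[0,0,0],0],
])

```text
clock: 18.38
tcp_pos: [0.5789, 0.3432, 0.0049]
tool_rot: [-1.939, -2.471, 0.002]
force: [-1.5, 4.4, -1.0]
opening: -0.004
grip_force: 2.7
```

Request:
arm_command([
  [[-1,0,0],[0,0,0],0],
  [[-2,0,0],[0,0,0],0],
  [[-3,0,0],[0,0,0],0],
])

```text
clock: 18.75
tcp_pos: [0.5799, 0.3419, 0.0057]
tool_rot: [-1.939, -2.472, -0.001]
force: [-1.3, 6.8, 2.2]
opening: 0.001
grip_force: 3.3
```

Request:
arm_command([
  [[-1,0,0],[0,0,0],0],
  [[-1,0,0],[0,0,0],0],
])

```text
clock: 19.0
tcp_pos: [0.5801, 0.3415, 0.0058]
tool_rot: [-1.938, -2.472, -0.003]
force: [-2.3, 8.3, 2.5]
opening: 0.004
grip_force: 4.2
```

Request:
arm_command([
  [[-1,0,0],[0,0,0],0],
  [[-2,0,0],[0,0,0],0],
  [[-2,0,0],[0,0,0],0],
])

```text
clock: 19.38
tcp_pos: [0.5812, 0.3391, 0.0069]
tool_rot: [1.938, 2.472, 0.003]
force: [-4.5, -2.3, 19.3]
opening: -0.004
grip_force: 10.3
```

Request:
arm_command([
  [[20,0,0],[0,0,0],0],
  [[50,0,-40],[0,0,0],0],
  [[80,-40,-80],[0,0,0],0],
  [[120,-80,-100],[0,0,0],0],
  [[150,-100,-100],[0,0,0],0],
])

```text
clock: 20.0
tcp_pos: [0.4462, 0.462, 0.1077]
tool_rot: [1.937, 2.472, 0.005]
force: [-0.3, -0.0, -0.6]
opening: -0.001
grip_force: 0.0
```

```bash
python3 - <<'E'
from h import *
st()
a=camera("top");b=camera("scene");cv2.imwrite("pics/top3.png",a);cv2.imwrite("pics/scene3.png",b)
A=cv2.resize(a[172:242,175:255],None,fx=5,fy=5,interpolation=cv2.INTER_CUBIC)
B=cv2.resize(b[150:220,320:400],None,fx=5,fy=5,interpolation=cv2.INTER_CUBIC)
cv2.imwrite("pics/m4.png",np.hstack([A,B]))
E
```

```text
t 20.0 tcp [0.4462 0.462  0.1077] toolx [-0.2393  0.9709  0.0013] y [0.9709 0.2393 0.0027] F [-0.3333 -0.0122 -0.5697] M [ 0.0173 -0.0528  0.0242] op -0.0013679965783986237 0.0
```

View pics/m4.png

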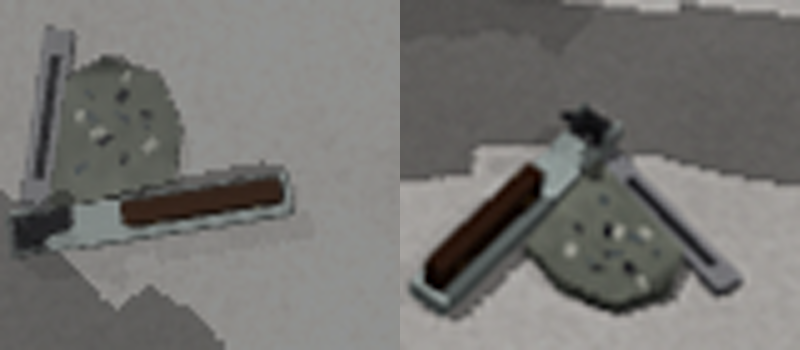

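```bash
python3 - <<'E'
from h import *
T=lambda L,z:px2w("top",np.array(L)/5.+[175-.4,172-.4],z)[:,:2]
S=lambda L,z:px2w("scene",(np.array(L)-[400,0])/5.+[320-.4,150-.4],z)[:,:2]
u=np.array([.2384,-.9712]);v=np.array([.9712,.2384])
def rep(n,p):
    d=p[1]-p[0];print(n,p.round(4).tolist(),np.degrees(np.arctan2(d[1],d[0])),np.hypot(*d))
rep("ribT",T([(122,213),(284,187)],.042))
rep("ribS",S([(532,170),(430,272)],.042))
rep("bladeT",T([(38,190),(57,30)],.008))
rep("bladeS",S([(620,160),(735,285)],.008))
rep("stock outer T",T([(60,248),(292,213)],.016))
# rib segmentation, top: brown
for n,f,z in(("top","pics/top3.png",.042),("scene","pics/scene3.png",.042)):
    im=cv2.imread(f).astype(int);m=((im[...,2]-im[...,0]>25)&(im.sum(2)<260)).astype(np.uint8)
    if n=="top": m[:, :190]=0;m[:,240:]=0;m[:195]=0;m[230:]=0
    else: m[:, :320]=0;m[:,360:]=0;m[:175]=0;m[215:]=0
    ys,xs=np.nonzero(m);p=px2w(n,np.c_[xs,ys],z)[:,:2];c=p.mean(0);w,V=np.linalg.eigh(np.cov((p-c).T));d=V[:,1];d*=-np.sign(d[1]);print(n,len(xs),c,np.degrees(np.arctan2(d[1],d[0])),np.sqrt(w*12))
E
```

```text
ribT [[0.4884, 0.2656], [0.5054, 0.1601]] -80.80244279732402 0.10684661893837552
ribS [[0.4881, 0.2639], [0.5072, 0.1591]] -79.66736292345027 0.10647344172738896
bladeT [[0.5081, 0.3279], [0.6169, 0.3181]] -5.162814873802738 0.10917392055797778
bladeS [[0.5006, 0.3373], [0.6182, 0.321]] -7.875596740829854 0.1187118564523505
stock outer T [[0.4683, 0.3106], [0.4916, 0.1572]] -81.35272729408192 0.15514339082521675
top 76 [0.4944 0.2187] -81.38166562324507 [0.0095 0.1024]
scene 76 [0.4966 0.2158] -80.39362764440556 [0.0093 0.1017]
```

Request:
arm_command([
  [[-60,-12,0],[0,0,0],0],
  [[-120,-24,0],[0,0,0],0],
  [[-180,-36,0],[0,0,0],0],
  [[-223,-44,0],[0,0,0],0],
  [[-223,-44,50],[0,0,0],0],
])

```text
clock: 20.72
tcp_pos: [0.4609, 0.2311, 0.0577]
tool_rot: [1.94, 2.465, 0.008]
force: [0.3, 0.4, -0.6]
opening: 0.002
grip_force: 0.0
```

Request:
arm_command([
  [[0,0,30],[0,0,0],0],
  [[0,0,51],[0,0,0],0],
  [[0,3,51],[0,0,0],0],
  [[0,6,51],[0,0,0],0],
  [[0,8,51],[0,0,0],0],
])

```text
clock: 21.35
tcp_pos: [0.4667, 0.2352, 0.0052]
tool_rot: [1.939, 2.471, 0.001]
force: [-2.4, -2.2, 1.1]
opening: 0.002
grip_force: 1.6
```

Request:
arm_command([
  [[0,1,0],[0,0,0],0],
  [[0,2,0],[0,0,0],0],
])

```text
clock: 21.6
tcp_pos: [0.4678, 0.2354, 0.0049]
tool_rot: [-1.939, -2.472, 0.001]
force: [-7.8, -5.9, 8.7]
opening: 0.001
grip_force: 6.0
```

Request:
arm_command([
  [[0,1,0],[0,0,0],0],
  [[0,2,0],[0,0,0],0],
])

```text
clock: 21.85
tcp_pos: [0.4697, 0.2357, 0.0049]
tool_rot: [-1.939, -2.472, 0.002]
force: [-8.1, -7.3, 8.9]
opening: -0.005
grip_force: 6.3
```

Request:
arm_command([
  [[0,1,0],[0,0,0],0],
  [[0,2,0],[0,0,0],0],
])

```text
clock: 22.1
tcp_pos: [0.4715, 0.236, 0.0049]
tool_rot: [-1.939, -2.472, 0.002]
force: [-10.5, -10.2, 11.5]
opening: -0.002
grip_force: 8.2
```

Request:
arm_command([
  [[0,0,0],[0,0,0],0],
  [[0,1,0],[0,0,0],0],
])

```text
clock: 22.35
tcp_pos: [0.4718, 0.2361, 0.0047]
tool_rot: [-1.938, -2.471, 0.004]
force: [-18.3, -12.2, 16.7]
opening: 0.003
grip_force: 12.8
```

Request:
arm_command([
  [[0,-10,0],[0,0,0],0],
  [[0,-10,-50],[0,0,0],0],
  [[0,-10,-90],[0,0,0],0],
  [[40,25,-90],[0,0,0],0],
  [[80,57,-90],[0,0,0],0],
])

```text
clock: 22.98
tcp_pos: [0.5103, 0.3294, 0.0959]
tool_rot: [1.939, 2.47, 0.005]
force: [0.5, 0.2, 0.3]
opening: -0.004
grip_force: 0.0
```

Request:
arm_command([
  [[46,34,0],[0,0,0],0],
  [[46,34,45],[0,0,0],0],
  [[46,34,90],[0,0,0],0],
  [[30,34,90],[0,0,0],0],
  [[16,34,90],[0,0,0],0],
])

```text
clock: 23.6
tcp_pos: [0.5385, 0.3513, 0.0046]
tool_rot: [-1.939, -2.472, -0.0]
force: [-1.0, 0.6, -0.8]
opening: 0.001
grip_force: 0.7
```

Request:
arm_command([
  [[-1,0,0],[0,0,0],0],
  [[-2,0,0],[0,0,0],0],
])

```text
clock: 23.85
tcp_pos: [0.5391, 0.3499, 0.0048]
tool_rot: [1.94, 2.471, 0.001]
force: [0.1, -0.1, -0.2]
opening: 0.001
grip_force: 0.1
```

Request:
arm_command([
  [[-1,0,0],[0,0,0],0],
  [[-2,0,0],[0,0,0],0],
])

```text
clock: 24.1
tcp_pos: [0.5394, 0.3482, 0.0045]
tool_rot: [-1.939, -2.472, -0.001]
force: [-0.6, 3.1, 1.0]
opening: -0.004
grip_force: 1.4
```

Request:
arm_command([
  [[-1,0,0],[0,0,0],0],
  [[-2,0,0],[0,0,0],0],
])

```text
clock: 24.35
tcp_pos: [0.5398, 0.3468, 0.0046]
tool_rot: [-1.938, -2.471, -0.002]
force: [-4.7, 11.2, 2.9]
opening: -0.002
grip_force: 5.8
```

Request:
arm_command([
  [[-1,0,0],[0,0,0],0],
  [[-1,0,0],[0,0,0],0],
])

```text
clock: 24.6
tcp_pos: [0.5398, 0.3466, 0.0047]
tool_rot: [-1.938, -2.471, -0.003]
force: [-3.6, 14.8, 2.7]
opening: -0.0
grip_force: 7.2
```

Request:
arm_command([
  [[20,-26,0],[0,0,0],0],
  [[18,-26,0],[0,0,0],0],
  [[14,-26,0],[0,0,0],0],
  [[11,-26,0],[0,0,0],0],
  [[9,-26,0],[0,0,0],0],
])

```text
clock: 25.22
tcp_pos: [0.5126, 0.3491, 0.0045]
tool_rot: [-1.938, -2.468, -0.004]
force: [-10.8, 28.4, -1.0]
opening: -0.001
grip_force: 13.4
```

Request:
arm_command([
  [[-1,0,0],[0,0,0],0],
  [[-2,0,0],[0,0,0],0],
])

```text
clock: 25.48
tcp_pos: [0.5126, 0.3486, 0.0046]
tool_rot: [-1.937, -2.467, -0.007]
force: [-12.1, 37.8, -0.8]
opening: -0.002
grip_force: 17.9
```

Request:
arm_command([
  [[15,0,0],[0,0,0],0],
  [[15,0,-50],[0,0,0],0],
  [[0,-20,-90],[0,0,0],0],
  [[-34,-55,-90],[0,0,0],0],
  [[-68,-80,-90],[0,0,0],0],
])

```text
clock: 26.1
tcp_pos: [0.4513, 0.2591, 0.0947]
tool_rot: [1.939, 2.471, 0.001]
force: [0.1, -1.0, -0.1]
opening: -0.001
grip_force: 0.0
```

Request:
arm_command([
  [[0,0,0],[0,0,0],0],
  [[0,0,45],[0,0,0],0],
  [[0,0,90],[0,0,0],0],
  [[0,6,90],[0,0,0],0],
  [[0,12,90],[0,0,0],0],
])

```text
clock: 26.72
tcp_pos: [0.464, 0.2635, 0.0042]
tool_rot: [-1.939, -2.471, 0.001]
force: [-4.9, -6.2, -1.7]
opening: 0.001
grip_force: 3.4
```

Request:
arm_command([
  [[0,1,0],[0,0,0],0],
  [[0,2,0],[0,0,0],0],
])

```text
clock: 26.98
tcp_pos: [0.4644, 0.2634, 0.004]
tool_rot: [-1.938, -2.47, 0.005]
force: [-12.3, -5.0, 5.0]
opening: -0.003
grip_force: 7.1
```

Request:
arm_command([
  [[0,0.5,0],[0,0,0],0],
  [[0,1,0],[0,0,0],0],
])

```text
clock: 27.22
tcp_pos: [0.4646, 0.2634, 0.0039]
tool_rot: [-1.937, -2.47, 0.007]
force: [-18.0, -8.2, 8.2]
opening: 0.002
grip_force: 9.9
```

Request:
arm_command([
  [[0,-12,0],[0,0,0],0],
  [[20,-12,-50],[0,0,0],0],
  [[80,-12,-95],[0,0,0],0],
  [[140,-5,-95],[0,0,0],0],
  [[195,0,-95],[0,0,0],0],
])

```text
clock: 27.85
tcp_pos: [0.42, 0.4547, 0.101]
tool_rot: [1.939, 2.471, 0.004]
force: [1.1, 0.4, -0.2]
opening: 0.0
grip_force: 0.0
```

```bash
cat > rib.py <<'E'
from h import *
st()
a=camera("top");b=camera("scene");cv2.imwrite("pics/top4.png",a);cv2.imwrite("pics/scene4.png",b)
for n,im in(("top",a),("scene",b)):
    for thr in (15,25):
        i=im.astype(int);m=((i[...,2]-i[...,0]>thr)&(i.sum(2)<280))
        c=w2px(n,[(.4975,.217,.042)])[0];yy,xx=np.mgrid[:420,:560];m&=(np.hypot(xx-c[0],yy-c[1])<24)
        ys,xs=np.nonzero(m);p=px2w(n,np.c_[xs,ys],.042)[:,:2];cc=p.mean(0);w,V=np.linalg.eigh(np.cov((p-cc).T));d=V[:,1];d*=-np.sign(d[1]);print(n,len(xs),cc,np.degrees(np.arctan2(d[1],d[0])),np.sqrt(w*12))
A=cv2.resize(a[172:242,175:255],None,fx=5,fy=5,interpolation=cv2.INTER_CUBIC)
B=cv2.resize(b[150:220,320:400],None,fx=5,fy=5,interpolation=cv2.INTER_CUBIC)
cv2.imwrite("pics/m5.png",np.hstack([A,B]))
E
python3 rib.py
```

```text
t 27.85 tcp [0.42   0.4547 0.101 ] toolx [-0.2375  0.9714  0.0013] y [0.9714 0.2375 0.0026] F [ 1.1356  0.4231 -0.1528] M [-0.0282 -0.0067  0.0138] op 8.359123113074197e-05 0.0
top 148 [0.5038 0.2162] -76.32443401257188 [0.0154 0.1038]
top 78 [0.5025 0.2181] -76.45148529161565 [0.0095 0.1048]
scene 132 [0.5063 0.2147] -75.66357592578879 [0.0163 0.1055]
scene 80 [0.5047 0.2162] -76.61754397984473 [0.01   0.1025]
```

```bash
python3 - <<'E'
from h import *
from scipy.ndimage import map_coordinates
P=np.array([.4755,.3314])
# profile across blade direction, in world at z=.008: sample images top4/scene4 along normal at various s
th=np.radians(-6.5);d=np.array([np.cos(th),np.sin(th)]);n=np.array([-d[1],d[0]])
def prof(name,f,z,lo,hi,kind):
    im=cv2.cvtColor(cv2.imread(f),cv2.COLOR_BGR2GRAY).astype(float);out=[]
    ts=np.arange(-.02,.0201,.0005)
    for s in np.arange(lo,hi,.006):
        w=np.array([[*(P+s*d+t*n),z] for t in ts]);q=w2px(name,w);g=map_coordinates(im,[q[:,1],q[:,0]],order=1)
        if kind=="slot":
            c=np.abs(ts)<.009;k=np.clip(g[c].max()-g[c]-15,0,None);
            if k.sum()>0: out.append((s,(k*ts[c]).sum()/k.sum()))
        else:
            gr=np.gradient(cv2.GaussianBlur(g.reshape(-1,1),(1,7),2).ravel());i=np.argmax(gr);out.append((s,ts[i]))
    out=np.array(out);a,b=np.polyfit(out[:,0],out[:,1],1);r=out[:,1]-np.polyval([a,b],out[:,0]);k=abs(r)<.002;a,b=np.polyfit(out[k,0],out[k,1],1)
    print(name,kind,"yaw",-6.5+np.degrees(np.arctan(a)),"offset mm",b*1000,"n",k.sum(),np.std(r[k])*1000)
for n_ in("top","scene"):
    prof(n_,f"pics/{n_}4.png",.008,.045,.12,"slot")
    prof(n_,f"pics/{n_}0.png",.014,.03,.095,"edge")
E
```

```text
top slot yaw -5.861608570451216 offset mm 0.6270605017435512 n 13 0.3914294004893605
top edge yaw -6.196161593179452 offset mm -8.909090909090901 n 11 0.786113990850927
scene slot yaw -5.981960361090485 offset mm 3.1734348099369494 n 12 0.6342894252309695
scene edge yaw -6.93405063213941 offset mm -6.2727272727272565 n 11 0.3636363636363638
```

Request:
arm_command([
  [[-55,8,0],[0,0,0],0],
  [[-110,17,0],[0,0,0],0],
  [[-162,25,0],[0,0,0],0],
  [[-162,25,24],[0,0,0],0],
  [[-162,25,24],[0,0,0],0],
])

```text
clock: 28.58
tcp_pos: [0.4824, 0.3001, 0.0743]
tool_rot: [-1.94, -2.47, 0.003]
force: [-0.4, -0.3, 0.3]
opening: -0.003
grip_force: 0.0
```

```bash
python3 - <<'E'
from h import *
s=read_state();st();u=np.array([.2368,-.9715]);v=np.array([.9715,.2368]);d=s["tcp_pos"][:2]-np.array([.4755,.3321]);print(d@u,d@v)
E
```

```text
t 28.575 tcp [0.4824 0.3001 0.0743] toolx [-0.2368  0.9716 -0.0003] y [ 0.9716  0.2368 -0.0022] F [-0.4361 -0.3082  0.3272] M [0.0183 0.0394 0.006 ] op -0.002517283939018096 0.0
0.03273100051905222 -0.0009266623191191163
```

Request:
arm_command([
  [[0,1,13],[0,0,0],0],
  [[-3,1,20],[0,0,0],0],
  [[-6,1,25],[0,0,0],0],
  [[-8,1,30],[0,0,0],0],
  [[-10,1,35],[0,0,0],0],
])

```text
clock: 29.2
tcp_pos: [0.4869, 0.2914, 0.041]
tool_rot: [1.937, 2.471, 0.001]
force: [1.1, -5.5, 7.6]
opening: 0.002
grip_force: 3.9
```

Request:
arm_command([
  [[-2,0,4],[0,0,0],0],
  [[-3,0,8],[0,0,0],0],
  [[-3.5,0,12],[0,0,0],0],
  [[-3.5,0,15],[0,0,0],0],
])

```text
clock: 29.7
tcp_pos: [0.4871, 0.2885, 0.0254]
tool_rot: [1.938, 2.472, 0.001]
force: [-0.8, -3.0, 16.5]
opening: -0.001
grip_force: 8.8
```

Request:
arm_command([
  [[0,0,2],[0,0,0],0],
  [[0,0,4],[0,0,0],0],
  [[0,0,4],[0,0,0],0],
])

```text
clock: 30.08
tcp_pos: [0.4879, 0.2887, 0.024]
tool_rot: [1.937, 2.471, 0.004]
force: [-11.8, -9.8, 41.8]
opening: -0.006
grip_force: 21.5
```

Request:
arm_command([
  [[0,0,2],[0,0,0],0],
  [[0,0,2],[0,0,0],0],
  [[0,0,-30],[0,0,0],0],
  [[60,-40,-75],[0,0,0],0],
  [[115,-90,-75],[0,0,0],0],
])

```text
clock: 30.7
tcp_pos: [0.3976, 0.3614, 0.0942]
tool_rot: [1.941, 2.47, 0.004]
force: [0.4, -0.2, -0.6]
opening: 0.003
grip_force: 0.0
```

Request:
arm_command([
  [[40,0,0],[0,0,0],0],
  [[60,0,0],[0,0,0],0],
])

```text
clock: 30.95
tcp_pos: [0.3823, 0.4203, 0.0923]
tool_rot: [-1.936, -2.474, -0.0]
force: [-0.1, -0.2, -0.4]
opening: -0.003
grip_force: 0.0
```

```bash
python3 rib.py; python3 - <<'E'
from h import *
# saw geometry from saw.png crop (4.5x of top[138:,295:])
T=lambda L,z:px2w("top",np.array(L)/4.5+[295-.4,138-.4],z)[:,:2]
for n,L,z in [("lip inner",[(48,375),(568,403)],.104),("lip outer",[(48,400),(568,432)],.104),("table corners TL TR BR BL",[(55,42),(760,82),(755,455),(38,412)],.09),("fence",[(107,328),(213,193)],.104)]:
    p=T(L,z);d=p[1]-p[0];print(n,p.tolist(),np.degrees(np.arctan2(d[1],d[0])),np.hypot(*d))
E
```

```text
t 30.95 tcp [0.3823 0.4203 0.0923] toolx [-0.24    0.9708  0.0004] y [0.9708 0.24   0.0001] F [-0.0889 -0.2438 -0.4494] M [-0.0778 -0.0281  0.0017] op -0.002513690431121593 0.0
top 148 [0.5034 0.2162] -76.77485922135978 [0.0156 0.1048]
top 72 [0.5019 0.2192] -76.20019203607806 [0.0096 0.1037]
scene 129 [0.5062 0.2154] -75.64361446768312 [0.0157 0.1045]
scene 78 [0.5042 0.2179] -76.59612510782246 [0.0097 0.1023]
lip inner [[0.45936171536743253, -0.07704434895352061], [0.43981485854524693, -0.43628301054813473]] -93.11450078593546 0.3597700593377897
lip outer [[0.4419799660446181, -0.07691802714078855], [0.4197246006022881, -0.4354926219079006]] -93.55157597658918 0.3592645839814583
table corners TL TR BR BL [[0.7000828745411996, -0.08457544252977515], [0.6708323962314466, -0.5868538074071253], [0.40479487877513026, -0.5694184332074023], [0.4349794644805512, -0.07063144231775392]] -93.33288938114592 0.5031293534521852
fence [[0.49217816381107937, -0.1182315934590054], [0.5875232699926516, -0.19349239169190918]] -38.285848645010205 0.12146965474318734
```

Request:
arm_command([
  [[-50,17,0],[0,0,0],0.5],
  [[-100,33,0],[0,0,0],0.6],
  [[-155,51,0],[0,0,0],0.6],
  [[-208,69,0],[0,0,0],0.6],
  [[-208,69,35],[0,0,0],0.6],
])

```text
clock: 31.68
tcp_pos: [0.5032, 0.2291, 0.0586]
tool_rot: [1.943, 2.465, 0.004]
force: [-0.5, 0.9, -1.9]
opening: 0.598
grip_force: 0.0
```

```bash
python3 - <<'E'
from h import *
st();go((.4993,.2345,.023),13.7)
E
```

```text
t 31.675 tcp [0.5032 0.2291 0.0586] toolx [-0.2332  0.9724 -0.0005] y [0.9724 0.2332 0.0039] F [-0.5303  0.9163 -1.9487] M [0.0514 0.0144 0.0433] op 0.5976211027729487 0.0
shift [ 6.2154 -2.6701 35.5639] turn [ 0.0039  0.0005 -0.0037] q [0.2882 0.0531]
shift [ 6.2154 -2.6701 35.5639] turn [ 0.0008 -0.0062  3.1379] q [0.2882 0.0531]
```

Request:
arm_command([
  [[0,0,0],[0,0,0],0.6],
  [[0,0,18],[0,0,0],0.6],
  [[0,0,34],[0,0,0],0.6],
  [[0,0,34],[0,0,0],0.6],
])

```text
clock: 32.17
tcp_pos: [0.499, 0.233, 0.0221]
tool_rot: [-1.937, -2.471, 0.003]
force: [-0.8, 0.9, 0.3]
opening: 0.6
grip_force: 0.0
```

Request:
arm_command([
  [[0,0,0],[0,0,0],0.3],
  [[0,0,0],[0,0,0],0],
  [[0,0,0],[0,0,0],0],
  [[0,0,0],[0,0,0],0],
], squeeze=60)

```text
clock: 32.67
tcp_pos: [0.4997, 0.233, 0.0241]
tool_rot: [-1.939, -2.472, -0.0]
force: [-6.3, -0.5, 9.4]
opening: 0.173
grip_force: 59.8
```

```bash
python3 - <<'E'
from h import *
st()
E
```

```text
t 32.675 tcp [0.4997 0.233  0.0241] toolx [-0.2382  0.9712  0.0002] y [ 0.9712  0.2382 -0.0001] F [-6.3255 -0.5288  9.4041] M [-0.2352  1.1505  0.0396] op 0.17320820585950011 59.83932316303253
```

Request:
arm_command([
  [[0,0,-15],[0,0,0],0],
  [[0,0,-55],[0,0,0],0],
  [[0,0,-105],[0,0,0],0],
  [[-10,-3,-135],[0,0,0],0],
  [[-50,-16,-135],[0,0,0],0],
])

```text
clock: 33.3
tcp_pos: [0.4973, 0.1812, 0.1619]
tool_rot: [1.934, 2.471, 0.006]
force: [-0.3, -1.3, -4.8]
opening: 0.171
grip_force: 59.5
```

Request:
arm_command([
  [[-45,-14,0],[0,0,0],0],
  [[-95,-30,0],[0,0,0],0],
  [[-145,-45,0],[0,0,0],0],
  [[-195,-61,0],[0,0,0],0],
  [[-245,-76,0],[0,0,0],0],
])

```text
clock: 33.92
tcp_pos: [0.4804, -0.0773, 0.1595]
tool_rot: [1.938, 2.471, 0.001]
force: [0.9, -0.6, -3.7]
opening: 0.168
grip_force: 59.5
```

Request:
arm_command([
  [[-50,-16,0],[0,0,0],0],
  [[-100,-31,0],[0,0,0.07],0],
  [[-150,-47,0],[0,0,0.15],0],
  [[-190,-59,0],[0,0,0.23],0],
  [[-208,-65,0],[0,0,0.297],0],
])

```text
clock: 34.55
tcp_pos: [0.4666, -0.2952, 0.1591]
tool_rot: [2.288, 2.152, -0.0]
force: [-0.6, 0.1, -3.0]
opening: 0.173
grip_force: 59.5
```

Request:
arm_command([
  [[0,0,0],[0,0,0],0],
  [[0,0,0],[0,0,0],0],
])

```text
clock: 34.8
tcp_pos: [0.4671, -0.2925, 0.1588]
tool_rot: [2.282, 2.159, 0.0]
force: [-0.1, -0.3, -3.1]
opening: 0.172
grip_force: 59.5
```

```bash
python3 - <<'E'
from h import *
st();go((.467,-.293,.14),-3.3)
b=camera("scene");cv2.imwrite("pics/scene5.png",b);a=camera("top");cv2.imwrite("pics/top5.png",a)
s=read_state();print(w2px("scene",[s["tcp_pos"]]),w2px("top",[s["tcp_pos"]]))
E
```

```text
t 34.8 tcp [ 0.4671 -0.2925  0.1588] toolx [0.0555 0.9985 0.    ] y [ 0.9985 -0.0555  0.0003] F [-0.0612 -0.2948 -3.0921] M [-0.1222  0.0313  0.0541] op 0.17188477437995103 59.521417021751404
shift [-0.5087 -0.111  18.7632] turn [ 0.0003 -0.      0.0021] q [-0.6993 -0.6439]
shift [-0.5087 -0.111  18.7632] turn [ 0.0001  0.0004 -3.1395] q [-0.6993 -0.6439]
[[186.0791 256.7034]] [[377.8608 216.279 ]]
```

Request:
arm_command([
  [[0,0,20],[0,0,0],0],
  [[0,0,36],[0,0,0],0],
  [[0,0,42],[0,0,0],0],
  [[0,0,44],[0,0,0],0],
  [[0,0,44],[0,0,0],0],
])

```text
clock: 35.52
tcp_pos: [0.4673, -0.2931, 0.1147]
tool_rot: [2.283, 2.157, 0.0]
force: [0.3, -0.5, -3.8]
opening: 0.167
grip_force: 59.5
```

Request:
arm_command([
  [[0,0,1],[0,0,0],0],
  [[0,0,1],[0,0,0],0],
])

```text
clock: 35.78
tcp_pos: [0.4674, -0.2933, 0.1142]
tool_rot: [2.283, 2.157, 0.0]
force: [-2.1, 0.1, 6.1]
opening: 0.175
grip_force: 60.6
```

Request:
arm_command([
  [[0,-2,0],[0,0,0],0],
  [[0,-4,0],[0,0,0],0],
  [[0,-5,0],[0,0,0],0],
])

```text
clock: 36.15
tcp_pos: [0.4628, -0.2931, 0.1141]
tool_rot: [2.282, 2.156, 0.001]
force: [5.5, -1.4, 4.8]
opening: 0.172
grip_force: 60.8
```

```bash
python3 - <<'E'
from h import *
st()
E
```

```text
t 36.15 tcp [ 0.4628 -0.2931  0.1141] toolx [ 0.0568  0.9984 -0.001 ] y [ 0.9984 -0.0568  0.0023] F [ 5.4943 -1.3791  4.8125] M [-0.0337 -0.9549 -0.0996] op 0.17212799249791447 60.8079332113266
```

Request:
arm_command([
  [[0,-1,-0.7],[0,0,0],0],
  [[0,-2,-0.7],[0,0,0],0],
  [[0,-2,-0.7],[0,0,0],0],
])

```text
clock: 36.52
tcp_pos: [0.4601, -0.2927, 0.1141]
tool_rot: [2.283, 2.157, 0.0]
force: [2.9, 0.4, 3.9]
opening: 0.17
grip_force: 60.5
```

```bash
python3 - <<'E'
from h import *
st()
E
```

```text
t 36.525 tcp [ 0.4601 -0.2927  0.1141] toolx [ 0.0567  0.9984 -0.0001] y [ 0.9984 -0.0567  0.0003] F [2.917  0.3773 3.8743] M [-0.0481 -0.3946 -0.1349] op 0.17003408052497027 60.46614110469818
```

Request:
arm_command([
  [[0,0,0],[0,0,0.01],0],
  [[0,0,0],[0,0,0.01],0],
])

```text
clock: 36.78
tcp_pos: [0.46, -0.2926, 0.1141]
tool_rot: [-2.294, -2.146, 0.0]
force: [-0.2, 0.7, 5.1]
opening: 0.172
grip_force: 60.8
```

```bash
python3 - <<'E'
from h import *
st()
E
```

```text
t 36.775 tcp [ 0.46   -0.2926  0.1141] toolx [ 0.0669  0.9978 -0.0001] y [ 0.9978 -0.0669 -0.0002] F [-0.2355  0.7103  5.1007] M [-0.0474 -0.1755  0.264 ] op 0.17178136217164477 60.797274112701416
```

Request:
arm_command([
  [[0,-1,-0.5],[0,0,-0.01],0],
  [[0,-2,-0.5],[0,0,-0.01],0],
])

```text
clock: 37.02
tcp_pos: [0.4579, -0.2923, 0.1142]
tool_rot: [-2.283, -2.157, 0.0]
force: [2.1, -0.1, -1.9]
opening: 0.17
grip_force: 59.9
```

Request:
arm_command([
  [[0,-1,0],[0,0,0],0],
  [[0,-1,0],[0,0,0],0],
])

```text
clock: 37.28
tcp_pos: [0.4575, -0.2923, 0.1142]
tool_rot: [2.284, 2.157, 0.001]
force: [8.2, 0.1, -5.7]
opening: 0.168
grip_force: 59.5
```

```bash
python3 - <<'E'
from h import *
st()
E
```

```text
t 37.275 tcp [ 0.4575 -0.2923  0.1142] toolx [0.057  0.9984 0.0004] y [ 0.9984 -0.057   0.001 ] F [ 8.1508  0.0722 -5.6615] M [-0.1417 -1.4301 -0.1589] op 0.16809354429381287 59.47549760341644
```

Request:
arm_command([
  [[10,0.8,0.3],[0,0,0],0],
  [[20,0.8,0.3],[0,0,0],0],
  [[30,0.8,0.3],[0,0,0],0],
  [[40,0.8,0.3],[0,0,0],0],
  [[48,0.8,0.3],[0,0,0],0],
])

```text
clock: 37.9
tcp_pos: [0.4606, -0.2437, 0.1142]
tool_rot: [-2.283, -2.158, -0.0]
force: [0.4, -1.9, -1.3]
opening: 0.168
grip_force: 60.1
```

Request:
arm_command([
  [[2,0,0],[0,0,0],0],
  [[4,0,0],[0,0,0],0],
  [[6,0,0],[0,0,0],0],
])

```text
clock: 38.28
tcp_pos: [0.461, -0.2386, 0.1142]
tool_rot: [-2.284, -2.157, 0.0]
force: [-0.2, -1.3, -0.2]
opening: 0.168
grip_force: 60.0
```

Request:
arm_command([
  [[1,0,0],[0,0,0],0],
  [[2,0,0],[0,0,0],0],
  [[3,0,0],[0,0,0],0],
])

```text
clock: 38.65
tcp_pos: [0.4611, -0.2355, 0.1142]
tool_rot: [-2.284, -2.157, -0.0]
force: [-0.5, -2.1, -1.6]
opening: 0.168
grip_force: 60.0
```

```bash
python3 - <<'E'
from h import *
st()
E
```

```text
t 38.65 tcp [ 0.4611 -0.2355  0.1142] toolx [0.0568 0.9984 0.0001] y [ 0.9984 -0.0568 -0.0001] F [-0.4708 -2.1157 -1.5929] M [-0.2943 -0.0626 -0.0539] op 0.16762203048078456 60.0095397233963
```

Request:
arm_command([
  [[1,-0.5,0],[0,0,0],0],
  [[2,-0.5,0],[0,0,0],0],
  [[3,-0.5,0],[0,0,0],0],
])

```text
clock: 39.02
tcp_pos: [0.4612, -0.2327, 0.1144]
tool_rot: [2.283, 2.157, 0.0]
force: [3.9, -3.8, -1.6]
opening: 0.168
grip_force: 59.9
```

Request:
arm_command([
  [[1,0,0],[0,0,0],0],
  [[2,0,0],[0,0,0],0],
])

```text
clock: 39.28
tcp_pos: [0.4613, -0.2307, 0.1144]
tool_rot: [2.283, 2.157, 0.001]
force: [2.8, -3.7, -1.8]
opening: 0.172
grip_force: 59.9
```

Request:
arm_command([
  [[1,0,0],[0,0,0],0],
  [[2,0,0],[0,0,0],0],
])

```text
clock: 39.52
tcp_pos: [0.4614, -0.2287, 0.1144]
tool_rot: [2.283, 2.157, 0.001]
force: [3.4, -2.8, -1.4]
opening: 0.171
grip_force: 59.9
```

Request:
arm_command([
  [[1,0,0],[0,0,0],0],
  [[1,0,0],[0,0,0],0],
])

```text
clock: 39.78
tcp_pos: [0.4614, -0.2279, 0.1144]
tool_rot: [2.283, 2.157, 0.0]
force: [2.9, -4.9, -0.3]
opening: 0.176
grip_force: 60.0
```

Request:
arm_command([
  [[1,0,0],[0,0,0],0],
  [[1,0,0],[0,0,0],0],
])

```text
clock: 40.02
tcp_pos: [0.4615, -0.2275, 0.1146]
tool_rot: [2.282, 2.156, -0.001]
force: [2.0, -11.3, 0.2]
opening: 0.175
grip_force: 60.1
```

```bash
python3 - <<'E'
from h import *
st()
b=camera("scene");cv2.imwrite("pics/scene6.png",b)
a=camera("top");cv2.imwrite("pics/top6.png",a)
print(w2px("scene",[(.49,-.118,.1),(.61,-.15,.1),(.46,-.22,.1)]),w2px("top",[(.49,-.118,.1),(.61,-.15,.1)]))
E
```

```text
t 40.025 tcp [ 0.4615 -0.2275  0.1146] toolx [ 0.0569  0.9984 -0.0021] y [ 0.9984 -0.0569  0.0012] F [  2.0352 -11.281    0.1826] M [-1.787  -0.2892 -0.1629] op 0.17535568969350562 60.06672978401184
[[248.5017 238.2801]
 [266.161  275.3006]
 [211.3624 251.0936]] [[318.2098 211.348 ]
 [327.8997 173.7635]]
```

Request:
arm_command([
  [[-1,0,0],[0,0,0],0],
  [[-1.2,0,0],[0,0,0],0],
])

```text
clock: 40.38
tcp_pos: [0.4614, -0.2278, 0.1144]
tool_rot: [2.283, 2.157, 0.001]
force: [5.9, -1.5, 0.7]
opening: 0.168
grip_force: 60.1
```

```bash
python3 - <<'E'
from h import *
st()
b=camera("scene");a=camera("top")
B=cv2.resize(b[215:295,205:295],None,fx=6,fy=6,interpolation=cv2.INTER_CUBIC)
A=cv2.resize(a[160:240,300:341],None,fx=6,fy=6,interpolation=cv2.INTER_CUBIC)
cv2.imwrite("pics/m7.png",np.clip(np.hstack([B,A]).astype(float)*1.4,0,255))
E
```

```text
t 40.375 tcp [ 0.4614 -0.2278  0.1144] toolx [ 0.0568  0.9984 -0.0001] y [ 0.9984 -0.0568  0.0009] F [ 5.915  -1.5282  0.6646] M [-0.3436 -0.8797 -0.1955] op 0.16783981691446617 60.141234397888184[ WARN:0@3.634] global loadsave.cpp:1063 imwrite_ Unsupported depth image for selected encoder is fallbacked to CV_8U.
```

View pics/m7.png

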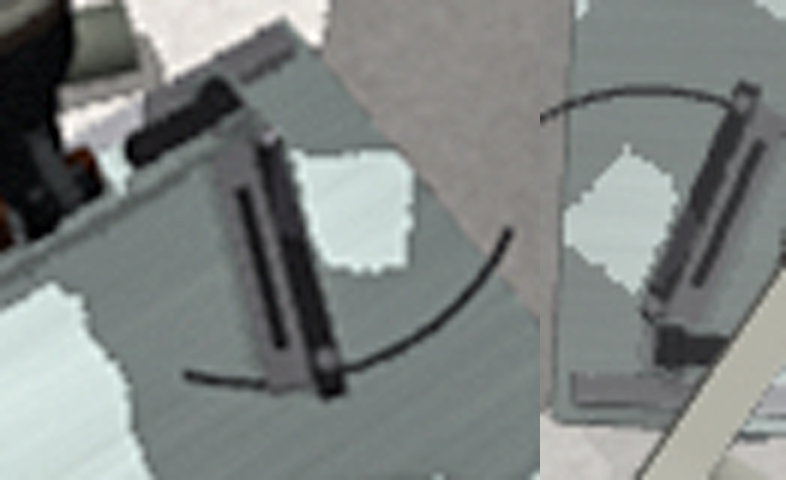

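Request:
arm_command([
  [[0,0.4,0],[0,0,0],0],
  [[0,0.4,0],[0,0,0],0.2],
  [[0,0.4,0],[0,0,0],0.4],
  [[0,0.4,0],[0,0,0],0.6],
  [[0,0.4,0],[0,0,0],0.6],
])

```text
clock: 41.1
tcp_pos: [0.4615, -0.2277, 0.1142]
tool_rot: [-2.283, -2.158, -0.0]
force: [0.3, 0.5, 0.6]
opening: 0.6
grip_force: 0.0
```

Request:
arm_command([
  [[0,0,-15],[0,0,0],0.6],
  [[0,0,-40],[0,0,0],0.6],
  [[0,0,-80],[0,0,0],0.6],
  [[-30,-30,-110],[0,0,0],0.6],
  [[-60,-80,-110],[0,0,0],0.6],
])

```text
clock: 41.72
tcp_pos: [0.3784, -0.2841, 0.2274]
tool_rot: [2.278, 2.157, 0.0]
force: [-0.2, -1.0, -0.6]
opening: 0.601
grip_force: 0.0
```

Request:
arm_command([
  [[-30,-50,0],[0,0,0],0.6],
  [[-60,-90,0],[0,0,0],0.6],
  [[-60,-90,0],[0,0,0],0.6],
])

```text
clock: 42.1
tcp_pos: [0.2827, -0.3394, 0.2254]
tool_rot: [2.287, 2.152, -0.001]
force: [0.6, -0.0, -0.1]
opening: 0.599
grip_force: 0.0
```

```bash
python3 - <<'E'
from h import *
st()
b=camera("scene");a=camera("top");cv2.imwrite("pics/top8.png",a);cv2.imwrite("pics/scene8.png",b)
def blob(n,im,c,r,z,cond):
    i=im.astype(int);m=cond(i);q=w2px(n,[c])[0];yy,xx=np.mgrid[:420,:560];m&=np.hypot(xx-q[0],yy-q[1])<r
    ys,xs=np.nonzero(m);p=px2w(n,np.c_[xs,ys],z)[:,:2];cc=p.mean(0);w,V=np.linalg.eigh(np.cov((p-cc).T));d=V[:,1];d*=-np.sign(d[1]);return len(xs),cc,np.degrees(np.arctan2(d[1],d[0])),np.sqrt(w*12)
for n,im in(("top",a),("scene",b)):
    print(n,"rib",blob(n,im,(.460,-.247,.132),26,.132,lambda i:(i[...,2]-i[...,0]>15)&(i.sum(2)<280)))
# change of fence/blade picture vs before
p=cv2.imread("pics/scene6.png");q=w2px("scene",[(.56,-.14,.1)])[0].astype(int)
d=cv2.absdiff(p,b).max(2)[q[1]-25:q[1]+25,q[0]-12:q[0]+15];print("changed px",(d>25).sum(),d.size)
E
```

```text
t 42.1 tcp [ 0.2827 -0.3394  0.2254] toolx [ 0.0609  0.9981 -0.0014] y [ 0.9981 -0.0609  0.0004] F [ 0.6465 -0.0372 -0.11  ] M [-0.0474 -0.0088 -0.0241] op 0.5988009354217282 0.0
top rib (124, array([ 0.4606, -0.2429]), np.float64(-93.72518603737089), array([0.0117, 0.1016]))
scene rib (166, array([ 0.4648, -0.2447]), np.float64(-93.48197345666165), array([0.0194, 0.1058]))
changed px 681 1350
```

```bash
python3 -c "
from bench import *
print(job_done())"
```

```text
the job is handed in; nothing more can be done
None
```

I measured the slab's angle (about 70°) with the bevel and locked it. The bevel now lies along the saw's lip, still locked, with the fence flush along its blade. I handed the job in at about 42 s without a verdict coming back. Some finger contacts exceeded the forces you gave (up to 38 N on the blade and 42 N on the lever).

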